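# Make up the water-test kit and the weighing kit

### The job

Make up two kits from the stock on the bench. The water-test kit, in the long narrow tray, gets the taller of the two bottles in the smaller compartment and the beaker in the larger compartment; the weighing kit, in the square tray, gets the smaller of the two steel weights in the narrower compartment and the porcelain crucible in the wider compartment. Stand each one upright flat on the compartment's floor and let go, without tipping any of them over on the way, and leave the other bottle and the other weight standing where they are.

Things in the scene. Friction and masses are not known exactly. Their poses are not given: they have to be found in the camera images.
- tall_bottle_mid (a point): The taller of two closed white plastic round bottles with screw caps: 48 mm in diameter, 90 mm high, about 120 g. The point is on its axis half-way up (45 mm above its underside); z is its upright axis.
- short_bottle_mid (a point): The shorter white plastic bottle, 38 mm in diameter, 62 mm high; it stays in the stock. The point is on its axis half-way up (31 mm).
- beaker_mid (a point): Clear plastic beaker, open at the top, nearly straight outside 56 mm in diameter, 66 mm high, 3 mm wall, small spout at the rim on its +x side (reaches 32 mm from the axis, only in the top 5 mm), about 50 g. The point is on its axis half-way up (33 mm); z is its upright axis.
- crucible_mid (a point): White porcelain crucible, open at the top, 48 mm high: tapers from 32 mm diameter at the foot to 46 mm at 20 mm height, then straight 46 mm up to the rim, 3 mm wall, about 60 g. The point is on its axis half-way up (24 mm); z is its upright axis.
- small_weight_mid (a point): The smaller of two steel balance weights: a cylinder 32 mm in diameter up to 35 mm height, then a narrow neck (13 mm) and a knob 20 mm in diameter; 52 mm high in all, about 200 g. The point is on its axis half-way up (26 mm); z is its upright axis.
- large_weight_mid (a point): The larger steel weight of the same shape, 50 mm in diameter, 76 mm high, about 700 g; it stays in the stock. The point is on its axis half-way up (38 mm).
- long_tray: Fixed grey plastic tray with darker floor, 192 mm along its own x by 88 mm along y, in two compartments. Its origin is on the bench at the centre of its underside, z up; it does not move. The inner floor is 4 mm above the bench, the 4 mm thick walls and divider reach 14 mm above the bench. The smaller compartment (70 mm along x by 80 mm along y inside) is centred at x = +57 mm, y = 0; the larger (110 by 80 mm) at x = -37 mm, y = 0.
- square_tray: Fixed grey plastic tray with darker floor, 164 mm square, in two compartments lying side by side along its own x. Its origin is on the bench at the centre of its underside, z up; it does not move. The inner floor is 4 mm above the bench, the 4 mm thick walls and divider reach 14 mm above the bench. The narrower compartment (56 mm along x by 156 mm along y inside) is centred at x = +50 mm, y = 0; the wider (96 by 156 mm) at x = -30 mm, y = 0.
Mind the look-alikes: they are no part of the job. Leave any purple look-alike of the square_tray alone. What is shaped like the part that bears crucible_mid but blue is not meant.

How it is judged:
By the outcome, as a careful person would: the job done as asked, in the order asked, and still so for the second after the job is handed in, with the robot touching nothing.
It also fails if it takes over 128 s, if anything falls off the work surface, if the arm or the gripper's body presses on something with over 40 N, if the wrist force passes 120 N, or if a joint passes its speed limit or range.

### The arm

A 6-joint arm with a two-finger parallel gripper is mounted at the origin on the work surface. World frame = base frame: x ahead of the robot, y to its left, z up, the work surface at z = 0. Lengths are in m, angles in degrees, forces in N, time in s.
With the tool pointing down it reaches from about 0.4 to 0.825 m from the base axis. Payload 7 kg.
Tool frame: the origin (TCP) lies between the finger pads; the fingertips stand 25 mm ahead of it and the grasp point (between the pads) lies 6 mm ahead of it; z points along the fingers, y is the line along which they close (so a half turn about z gives the same grasp; the last joint's range is limited). The gripper opens to 88 mm and grips with 3 to 60 N. Pads are 19 mm wide; open, the fingers measure 130 mm over their backs; the gripper's body (78 mm by 193 mm) begins 47 mm behind the grasp point.
Start: joints at [-52.535, 20.546, 0.682, 0, -70.136, -16.507], TCP at [0.241, -0.63, 0.252] pointing down, gripper open.
Joint ranges: [-176.03, 176.03], [-82.01, 121.73], [-58.28, 71.71], [-173.87, 95.51], [-174.79, -0.11], [-173.66, 173.66]. Speed limits (degrees/s): [136.94, 136.94, 172.46, 180, 180, 180].

### API

Orientations are given as [roll, pitch, yaw] about the fixed x, y, z axes, in that order (R = Rz(yaw) Ry(pitch) Rx(roll)).
In Python, from plant import r gives the robot as it stands.
- The arm moves only by the shell command python3 -m crank 'ROWS' [FORCE]. ROWS is JSON, a list of rows, each a list of 3 entries, a list of its own where there are three numbers: the turn, a rotation vector about the tool's x, y, z in degrees, then the shift along the tool's x, y, z in cm, then the closure, from -1 (fully open) to 1 (shut). In form: [[[wx, wy, wz], [dx, dy, dz], fingers], ...]. A call has 1 to 8 rows; each row shifts and turns the commanded pose from where the row before left it, along the tool's axes as they then stand; what a row does not reach is not made up. A row lasts 1/10 s, in which the tool goes at most 50 mm and 8.59 degrees, less where a joint would pass 70% of its speed; a pose out of reach is approached as far as the arm can. A call with a gripper value outside its range is refused whole. The fingers move at their own pace and stop on an object; FORCE is the grip in N (left out, the last holds). Time passes only in rows, so rows that do not move let the fingers close. It gives the time, the measured TCP pose, the force, the opening and the grip force at its end, in the units of the state.
- r.get_state(): the state, without advancing time (a new reading comes with each control period).
- r.capture(name): name is "scene" or "top" or "wrist"; returns a dict with "color" (420x560x3 uint8, red, green, blue), "range_z" (420x560 float32, m along the optical axis (not along the pixel's ray), 0 where there is no reading), "intrinsics" (3x3 intrinsics, pixels), "k1" (the pictures are not rectified: a ray, as slopes to the right and down, at radius r is drawn at 1 + k1 r^2 times it, then the intrinsics apply), "world_from_camera" (4x4, takes a point from camera to world coordinates); the wrist camera has in their place "hand_eye" (4x4, takes a point from camera to tool coordinates, whose origin is the TCP and whose axes are the flange's). Camera axes: x right, y down, z forward; pixel columns grow to the right and rows downward; lengths in m; the calibration is good to about 2 mm. A picture is of the moment at which its call begins: read the wrist's pose just before it.
- r.close_job(): hands the job in; it is judged then, once.
The state is a dict: "time_s": time; "joints": joint angles; "qd": joint speeds; "joint_torque": joint torques, N m; "tcp_pos": TCP position; "eef_rot": TCP orientation; "contact_force": force on the tool from outside, world axes, zero at the start; "moment": the same for the moment, N m; "gripper_width": finger opening in m; "gripper_force": force on a finger pad.
Only numpy, scipy, OpenCV 4.12 (cv2) and the standard library are available. Lean on these libraries where they do the work, as an engineer would, in place of code of your own. Each camera call takes 0.05 s, during which the arm holds its last target. There are 200 camera calls.

## Working session

There is one attempt and no reset: what is moved stays moved. The work goes in short steps, Python scripts to look and compute and a shell command to move; the robot and the scene stay as the last step left them, time stands still between calls to the robot, and variables do not carry over. Pictures are saved under pics/ and viewed, at most 14 in all, crops included, and the job is handed in when it is done.

```bash
ls; mkdir -p pics
python3 - <<'E'
from plant import r
import cv2,numpy as np
print(r.get_state())
for n in("top","scene"):
    c=r.capture(n); cv2.imwrite(f"pics/{n}0.png",c["color"][:,:,::-1]); np.savez(f"{n}0.npz",**{k:v for k,v in c.items()})
    print(n,c["intrinsics"].tolist(),c["k1"],c["world_from_camera"].tolist())
E
```

```text
pics
{'time_s': 0.0, 'joints': array([-5.25365674e+01,  2.05918855e+01,  6.32312617e-01, -2.10411048e-02,
       -7.01372750e+01, -1.65064068e+01]), 'qd': array([ 0.11144127,  0.03267277,  0.01506699, -0.06732425, -0.0347737 ,
       -0.05560083]), 'joint_torque': array([-3.81296617e-03, -5.82713270e+01,  2.93045175e+01,  6.99667767e+00,
        6.91859706e-03, -1.54348954e-04]), 'tcp_pos': array([ 0.2412282 , -0.62991829,  0.25060359]), 'eef_rot': array([ 1.79901523e+02, -8.55482460e-03, -1.59050133e+02]), 'contact_force': array([ 0.59747802, -1.06083328, -0.00207361]), 'moment': array([-0.00408592, -0.05328952, -0.00560954]), 'gripper_force': 0.0, 'gripper_width': 0.08783838847195109}
top [[507.47920650205, 0.0, 279.9003397521254], [0.0, 507.47920650205, 206.31261391141382], [0.0, 0.0, 1.0]] -0.17199904788778514 [[-0.01718974131297022, -0.9925343812848082, 0.12074773190903564, 0.3054292322183243], [-0.9998184063714559, 0.01805691743458686, 0.006091142224775969, -0.0497497834979131], [-0.008225999904880855, -0.12062109973111544, -0.9926645371046662, 1.1591197868851697], [0.0, 0.0, 0.0, 1.0]]
scene [[460.2515074897877, 0.0, 282.2752298659011], [0.0, 460.2515074897877, 210.0130738668248], [0.0, 0.0, 1.0]] -0.12903164758939045 [[-0.3529379361292078, 0.8021511371833238, -0.4816517064813069, 0.909541217421126], [0.9356460935651771, 0.3031843870444708, -0.18068097589035642, 0.13302200219163698], [0.0010958271206163328, -0.5144247083567898, -0.857534849784516, 0.8816579453693526], [0.0, 0.0, 0.0, 1.0]]
```

View pics/top0.png

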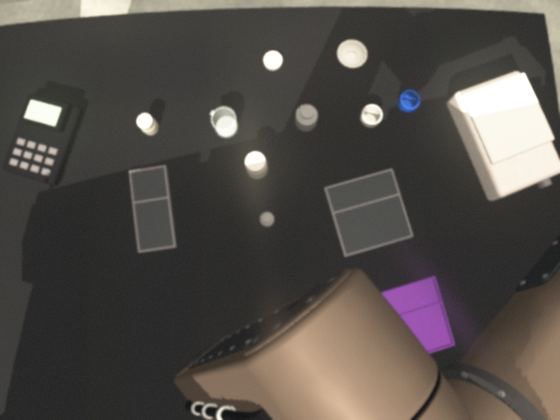

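View pics/scene0.png

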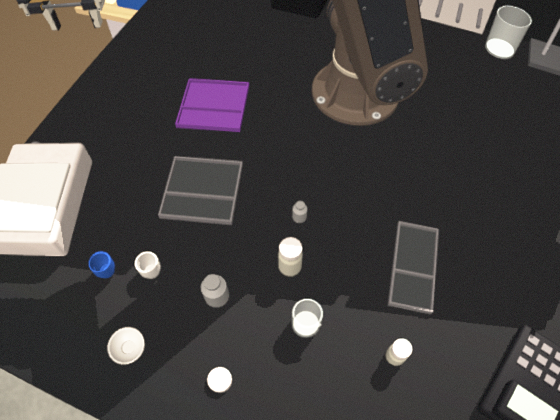

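Top picture:
- Bottles: tall one around (256,164), with (147,124) as the short candidate. The white disc at (273,60) could also be mistaken for a bottle.
- Beaker: (224,122).
- Weights: small (267,219), large (307,117).
- Crucible: white (371,115). The blue one at (409,100) and the bowl at (352,53) are look-alikes.
- Trays: long (152,208), square (368,212). The purple tray at (420,312) is a look-alike.

Next I'll measure heights and diameters to confirm these.

```bash
cat > h.py <<'E'
import numpy as np,cv2
def cloud(c,T=None):
    K=np.asarray(c["intrinsics"]);k=float(c["k1"]);D=np.asarray(c["range_z"])
    T=np.asarray(c["world_from_camera"]) if T is None else T
    h,w=D.shape;v,u=np.mgrid[:h,:w].astype(np.float32)
    p=cv2.undistortPoints(np.stack([u.ravel(),v.ravel()],1)[:,None],K,np.array([k,0,0,0,0.]))[:,0].reshape(h,w,2)
    P=np.concatenate([p*D[...,None],D[...,None]],2)@T[:3,:3].T+T[:3,3]
    P[D==0]=np.nan
    return P
def proj(c,X):
    T=np.linalg.inv(np.asarray(c["world_from_camera"]))
    return cv2.projectPoints(np.asarray(X,float).reshape(-1,3),cv2.Rodrigues(T[:3,:3])[0],T[:3,3],np.asarray(c["intrinsics"]),np.array([float(c["k1"]),0,0,0,0.]))[0][:,0]
E
python3 - <<'E'
from h import *
S={"tall":(256,164),"short":(147,124),"disc":(273,60),"beaker":(224,122),"sw":(267,219),"lw":(307,117),"cru":(371,115),"blue":(409,100),"bowl":(352,53)}
c=np.load("top0.npz");P=cloud(c);s=np.load("scene0.npz");Q=cloud(s)
for n,(u,v) in S.items():
    w=P[v-22:v+23,u-22:u+23].reshape(-1,3); w=w[np.isfinite(w[:,2])]
    o=w[w[:,2]>.015]
    if len(o)==0: print(n,"none",np.percentile(w[:,2],[5,50,99]));continue
    m=np.median(o,0); zt=np.percentile(o[:,2],97); t=o[o[:,2]>zt-.008]
    q=Q.reshape(-1,3);q=q[(np.hypot(q[:,0]-m[0],q[:,1]-m[1])<.05)&(q[:,2]>.015)]
    f=lambda a:[round(float(x),4) for x in a]
    def circ(t):
        if len(t)<5:return None
        (x,y),R=cv2.minEnclosingCircle(t[:,:2].astype(np.float32));return f((x,y,2*R))
    zq=np.percentile(q[:,2],97) if len(q) else 0
    print(n,len(o),"zt",round(float(zt),4),"top",circ(t),"all",circ(o),"| scene",len(q),round(float(zq),4),circ(q[q[:,2]>zq-.008]) if len(q) else 0)
for n,(u,v) in {"long":(152,208),"sq":(368,212)}.items():
    print(n,P[v,u],Q[tuple(np.round(proj(s,P[v,u])[0]).astype(int)[::-1])] )
E
```

```text
tall 466 zt 0.0927 top [0.5345, 0.0103, 0.0435] all [0.5337, 0.0098, 0.0475] | scene 737 0.0929 [0.536, 0.0095, 0.0445]
short 289 zt 0.0652 top [0.6415, 0.2617, 0.0374] all [0.6408, 0.2617, 0.0381] | scene 467 0.0649 [0.6431, 0.263, 0.0364]
disc 121 zt 0.0201 top [0.7985, -0.0311, 0.0446] all [0.7985, -0.0311, 0.0446] | scene 378 0.0196 [0.801, -0.0305, 0.0449]
beaker 400 zt 0.0676 top [0.6401, 0.0828, 0.0605] all [0.6402, 0.0823, 0.0612] | scene 578 0.0679 [0.6413, 0.0835, 0.0585]
sw 168 zt 0.0544 top [0.415, -0.0114, 0.0197] all [0.4149, -0.0115, 0.0317] | scene 220 0.0533 [0.4183, -0.0105, 0.0216]
lw 440 zt 0.0778 top [0.6484, -0.1056, 0.0305] all [0.648, -0.1058, 0.0507] | scene 664 0.0783 [0.65, -0.106, 0.0321]
cru 244 zt 0.0499 top [0.6487, -0.2565, 0.0472] all [0.6484, -0.2564, 0.0477] | scene 408 0.0497 [0.6509, -0.2552, 0.0479]
blue 255 zt 0.0494 top [0.6839, -0.3455, 0.0494] all [0.6839, -0.3455, 0.0494] | scene 419 0.0497 [0.6853, -0.3464, 0.0484]
bowl 231 zt 0.0247 top [0.8095, -0.22, 0.0734] all [0.8093, -0.2203, 0.0735] | scene 457 0.0245 [0.8111, -0.2207, 0.072]
long [0.44731671 0.25429813 0.00463286] [0.44688136 0.25503096 0.00369396]
sq [ 4.29514979e-01 -2.45596636e-01 -1.20610139e-06] [ 0.43122545 -0.24322864  0.00332397]
```

Run:
```python
import cv2
t=cv2.imread("pics/top0.png");s=cv2.imread("pics/scene0.png")
a=cv2.resize(t[30:270,110:430],(800,600),interpolation=cv2.INTER_CUBIC);cv2.imwrite("pics/crop1.png",a)
```

```text
(no output)
```

View pics/crop1.png

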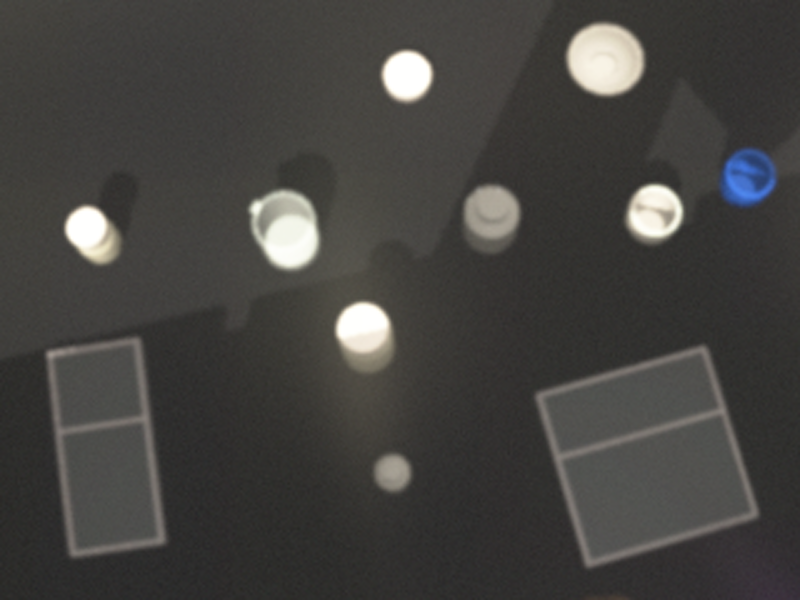

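The crop agrees with the numbers. The tall bottle at crop (363,330) is 90 mm high and 44–48 mm across, the short one at (90,235) is 62 mm high, and the disc at (407,75) is only 18 mm high, so it is not a bottle. The white crucible is at (655,212), the small weight at (392,472) and the beaker at (287,230), with its spout pointing left. Next I'll get the tray poses from their corners.

```bash
cat >> h.py <<'E'
def onplane(c,px,z):
    K=np.asarray(c["intrinsics"]);T=np.asarray(c["world_from_camera"])
    p=cv2.undistortPoints(np.asarray(px,np.float64).reshape(-1,1,2),K,np.array([float(c["k1"]),0,0,0,0.]))[:,0]
    d=np.c_[p,np.ones(len(p))]@T[:3,:3].T
    return T[:3,3]+d*((z-T[2,3])/d[:,2])[:,None]
E
python3 - <<'E'
from h import *
c=np.load("top0.npz");s=np.load("scene0.npz")
for n,cr,size in (("long",[(47,352),(140,338),(165,543),(72,556)],(.192,.088)),("sq",[(537,395),(706,347),(758,516),(589,566)],(.164,.164))):
    X=onplane(c,np.array(cr)/2.5+[109.7,29.7],.014)
    # refine: rim-bright mask in each camera, hull -> world rect
    for cam in (c,s):
        g=cv2.cvtColor(cam["color"],cv2.COLOR_RGB2GRAY)
        px=proj(cam,X); m=np.zeros(g.shape,np.uint8)
        ctr=px.mean(0); cv2.fillConvexPoly(m,(ctr+(px-ctr)*1.12).astype(np.int32),1)
        inn=g[m>0]; th=cv2.threshold(inn.reshape(-1,1),0,255,cv2.THRESH_OTSU)[0]
        b=((g>th)&(m>0)).astype(np.uint8)
        k,l,st,_=cv2.connectedComponentsWithStats(b); i=1+st[1:,4].argmax()
        v,u=np.where(l==i); W=onplane(cam,np.c_[u,v],.014)[:,:2]
        (x,y),(w,h),a=cv2.minAreaRect((W*1000).astype(np.float32)); print(n,"th",th,"rect",round(x,1),round(y,1),round(w,1),round(h,1),round(a,2))
    print("clicked ctr",X.mean(0),"edges",np.linalg.norm(X-np.roll(X,-1,0),axis=1),"ang",[round(float(np.degrees(np.arctan2(*(X[(i+1)%4]-X[i])[1::-1]))),1) for i in range(4)])
E
```

```text
long th 88.0 rect 446.6 253.1 195.2 90.9 7.91
long th 96.0 rect 449.0 253.7 197.3 90.2 8.12
clicked ctr [0.44578077 0.25228796 0.014     ] edges [0.08947711 0.19207366 0.08746631 0.192343  ] ang [-82.9, -172.5, 97.2, 8.1]
sq th 69.0 rect 429.0 -244.3 169.0 169.1 14.88
sq th 94.0 rect 432.8 -243.4 171.2 165.1 14.85
clicked ctr [ 0.42838357 -0.24550594  0.014     ] edges [0.16379963 0.16260922 0.16216527 0.16244866] ang [-75.0, -165.3, 104.9, 15.3]
```

```bash
cat > d.py <<'E'
import sys
from plant import r
from scipy.spatial.transform import Rotation as Ro
import numpy as np
x,y,z,yaw=map(float,sys.argv[1:5])
s=r.get_state();R=Ro.from_euler("xyz",s["eef_rot"],degrees=True);G=Ro.from_euler("xyz",[180,0,yaw],degrees=True)
d=R.inv().apply(np.array([x,y,z])-s["tcp_pos"])*100
print("t",s["time_s"],"tcp",s["tcp_pos"].round(4),"rpy",np.round(s["eef_rot"],1),"shift cm",d.round(2),"turn",(R.inv()*G).as_rotvec(degrees=True).round(1),"w",round(s["gripper_width"],4),"F",round(s["gripper_force"],1),s["contact_force"].round(1),"j",np.round(s["joints"],0))
E
python3 d.py .535 .010 .20 -159
```

```text
t 0.1 tcp [ 0.2413 -0.63    0.2507] rpy [ 179.9   -0.  -159. ] shift cm [-50.32  49.26   5.14] turn [ 0.1 -0.  -0. ] w 0.0873 F 0.0 [-0.2 -0.5 -0.1] j [-53.  21.   1.  -0. -70. -17.]
```

```bash
python3 -m crank '[[[0,0,0],[-2,2,0],-1],[[0,0,0],[-3,3,0],-1],[[0,0,0],[-3.2,3.1,0],-1],[[0,0,0],[-3.2,3.1,0],-1],[[0,0,0],[-3.2,3.1,0],-1],[[0,0,0],[-3.2,3.1,0],-1],[[0,0,0],[-3.2,3.1,0],-1],[[0,0,0],[-3.2,3.1,0],-1]]' 20; python3 -m crank '[[[0,0,0],[-3.2,3.1,0],-1],[[0,0,0],[-3.2,3.1,0],-1],[[0,0,0],[-3.2,3.1,0],-1],[[0,0,0],[-3.2,3.1,0],-1],[[0,0,0],[-3.2,3.1,0],-1],[[0,0,0],[-3,3,0],-1],[[0,0,0],[-2,2,0],-1],[[0,0,0],[0,0,0],-1]]'; python3 d.py .535 .010 .20 -159
```

```text
time_s: 0.9
tcp_pos: [0.3832, -0.3216, 0.2514]
eef_rot: [180.0, -0.0, -159.1]
contact_force: [0.9, 0.0, -0.5]
gripper_width: 0.0875
gripper_force: 0.0
time_s: 1.7
tcp_pos: [0.5069, -0.0541, 0.2511]
eef_rot: [180.0, -0.0, -158.9]
contact_force: [-1.1, -0.0, 0.9]
gripper_width: 0.0878
gripper_force: 0.0
t 1.7 tcp [ 0.5069 -0.0541  0.2511] rpy [ 180.    -0.  -158.9] shift cm [-4.94  4.96  5.11] turn [ 0.  -0.   0.1] w 0.0878 F 0.0 [-1.1 -0.   0.9] j [ 16.   5. -20.  -0. -65. -85.]
```

```bash
cat > w.py <<'E'
import sys
from plant import r
from h import *
from scipy.spatial.transform import Rotation as Ro
x,y,zlo,zhi=map(float,sys.argv[1:5])
s=r.get_state();c=r.capture("wrist")
T=np.eye(4);T[:3,:3]=Ro.from_euler("xyz",s["eef_rot"],degrees=True).as_matrix();T[:3,3]=s["tcp_pos"]
P=cloud(c,T@np.asarray(c["hand_eye"])).reshape(-1,3)
o=P[(np.hypot(P[:,0]-x,P[:,1]-y)<.05)&(P[:,2]>zlo)&(P[:,2]<zhi)]
if len(o)>5: print(len(o),"z",np.percentile(o[:,2],[2,50,98]).round(4),"circle",np.round(np.hstack([cv2.minEnclosingCircle(o[:,:2].astype(np.float32))[0],2*cv2.minEnclosingCircle(o[:,:2].astype(np.float32))[1]]),4))
else: print("none")
if len(sys.argv)>5: cv2.imwrite(sys.argv[5],c["color"][:,:,::-1])
E
python3 -m crank '[[[0,0,0],[-2.5,2.5,0],-1],[[0,0,0],[-2.4,2.4,0],-1],[[0,0,0],[0,0,0],-1]]'; python3 w.py .535 .01 .015 .11 pics/w1.png; python3 d.py .535 .010 .064 -159
```

```text
time_s: 2.0
tcp_pos: [0.535, 0.0086, 0.2511]
eef_rot: [180.0, -0.0, -158.9]
contact_force: [0.4, 0.7, 0.1]
gripper_width: 0.0877
gripper_force: 0.0
2825 z [0.0239 0.0881 0.0897] circle [0.5344 0.0094 0.0474]
t 2.05 tcp [0.5342 0.0074 0.251 ] rpy [ 1.800e+02 -1.000e-01 -1.589e+02] shift cm [-0.19  0.21 18.7 ] turn [ 0.  -0.1  0.1] w 0.0877 F 0.0 [-1.2  0.   0.2] j [ 22.   7. -17.  -0. -66. -91.]
```

View pics/w1.png

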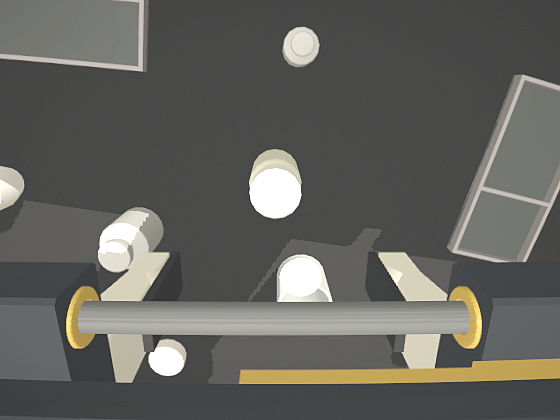

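The wrist view shows the tall bottle at (275,190), midway between the fingers. The small weight is at (300,46), the beaker at (302,285), and the large weight at (130,238). The measured axis is (0.534,0.009) with the top at 90 mm, so I'll descend and grip.

```bash
python3 -m crank '[[[0,0,0],[-0.1,0.2,2.5],-1],[[0,0,0],[0,0,4],-1],[[0,0,0],[0,0,4],-1],[[0,0,0],[0,0,4],-1],[[0,0,0],[0,0,2.5],-1],[[0,0,0],[0,0,1.2],-1],[[0,0,0],[0,0,0.5],-1],[[0,0,0],[0,0,0],-1]]' 20;python3 d.py .5346 .0096 .064 -159; python3 -m crank '[[[0,0,0],[0,0,0],0.3],[[0,0,0],[0,0,0],0.6],[[0,0,0],[0,0,0],0.6],[[0,0,0],[0,0,0],0.6],[[0,0,0],[0,0,0],0.8],[[0,0,0],[0,0,0],1],[[0,0,0],[0,0,0],1],[[0,0,0],[0,0,0],1]]' 20; python3 d.py .5034 .261 .068 -159
```

```text
time_s: 2.85
tcp_pos: [0.5344, 0.0083, 0.0649]
eef_rot: [-180.0, 0.0, -159.1]
contact_force: [-0.1, 0.0, 0.6]
gripper_width: 0.0875
gripper_force: 0.0
t 2.85 tcp [0.5344 0.0083 0.0649] rpy [-180.     0.  -159.1] shift cm [-0.06  0.11  0.09] turn [-0.   0.  -0.1] w 0.0875 F 0.0 [-0.1  0.   0.6] j [ 22.  19. -30.   0. -41. -91.]
time_s: 3.65
tcp_pos: [0.5344, 0.0088, 0.0647]
eef_rot: [180.0, 0.0, -159.0]
contact_force: [-0.3, 0.9, 2.6]
gripper_width: 0.0475
gripper_force: 20.0
t 3.65 tcp [0.5344 0.0088 0.0647] rpy [ 180.    0. -159.] shift cm [-6.13 24.66 -0.32] turn [ 0.  0. -0.] w 0.0475 F 20.0 [-0.3  0.9  2.6] j [ 22.  19. -30.   0. -41. -91.]
```

```bash
python3 -m crank '[[[0,0,0],[0,0,-1],1],[[0,0,0],[0,0,-2],1],[[0,0,0],[0,0,-2.5],1],[[0,0,0],[0,0,-1.5],1],[[0,0,0],[-0.3,1,0],1],[[0,0,0],[-0.5,2,0],1],[[0,0,0],[-0.7,3,0],1],[[0,0,0],[-0.8,3,0],1]]'; python3 -m crank '[[[0,0,0],[-0.8,3,0],1],[[0,0,0],[-0.8,3,0],1],[[0,0,0],[-0.8,3,0],1],[[0,0,0],[-0.7,3,0],1],[[0,0,0],[-0.5,2,0],1],[[0,0,0],[-0.3,1,0],1],[[0,0,0],[0,0.4,0],1],[[0,0,0],[0,0,0],1]]'; python3 d.py .5034 .261 .0687 -159;  python3 w.py .5034 .261 .002 .030 pics/w2.png
```

```text
time_s: 4.45
tcp_pos: [0.5227, 0.1017, 0.1341]
eef_rot: [180.0, -0.1, -159.1]
contact_force: [1.4, 1.0, -1.4]
gripper_width: 0.0476
gripper_force: 20.0
time_s: 5.25
tcp_pos: [0.5044, 0.2586, 0.1342]
eef_rot: [-180.0, -0.0, -159.0]
contact_force: [0.3, -0.1, -1.1]
gripper_width: 0.0477
gripper_force: 20.0
t 5.25 tcp [0.5044 0.2586 0.1342] rpy [-180.   -0. -159.] shift cm [0.   0.26 6.55] turn [-0. -0. -0.] w 0.0477 F 20.0 [ 0.3 -0.1 -1.1] j [  47.   16.  -22.   -0.  -52. -116.]
7675 z [0.0021 0.003  0.0133] circle [0.5034 0.2611 0.1001]
```

View pics/w2.png

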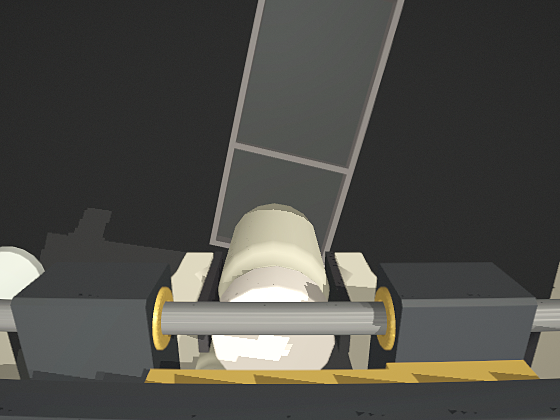

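The wrist view shows the held bottle with its foot around (275,208). The divider runs from (235,145) to (350,172), and the compartment's end corner is at (215,243). I'll check the tray pose against those points.

Run:
```python
from plant import r
from h import *
from scipy.spatial.transform import Rotation as Ro
s=r.get_state();c=dict(r.capture("wrist"))
T=np.eye(4);T[:3,:3]=Ro.from_euler("xyz",s["eef_rot"],degrees=True).as_matrix();T[:3,3]=s["tcp_pos"]
c["world_from_camera"]=T@np.asarray(c["hand_eye"])
a=np.radians(8);R=np.array([[np.cos(a),-np.sin(a)],[np.sin(a),np.cos(a)]])
W=onplane(c,[(238,143),(351,170),(211,245),(328,250)],.014)[:,:2]
print(((W-[.447,.253])@R).round(4),"expect divider outer-left/right (20,+-44), corner (96,-+44)")
```

```text
[[ 0.0179 -0.0372]
 [ 0.0186  0.0427]
 [ 0.0959 -0.0419]
 [ 0.0804  0.0433]] expect divider outer-left/right (20,+-44), corner (96,-+44)
```

```bash
python3 -m crank '[[[0,0,0],[0,0.2,1.5],1],[[0,0,0],[0,0,2],1],[[0,0,0],[0,0,1.5],1],[[0,0,0],[0,0,0.8],1],[[0,0,0],[0,0,0.4],1],[[0,0,0],[0,0,0.2],1],[[0,0,0],[0,0,0.1],1],[[0,0,0],[0,0,0],1]]'; python3 d.py .5034 .261 .0687 -159
```

```text
time_s: 6.15
tcp_pos: [0.5044, 0.2607, 0.07]
eef_rot: [180.0, 0.0, -159.0]
contact_force: [0.1, -0.4, -1.1]
gripper_width: 0.0472
gripper_force: 20.0
t 6.15 tcp [0.5044 0.2607 0.07  ] rpy [ 180.    0. -159.] shift cm [0.08 0.06 0.13] turn [ 0.  0. -0.] w 0.0472 F 20.0 [ 0.1 -0.4 -1.1] j [  47.   21.  -26.    0.  -43. -116.]
```

```bash
python3 -m crank '[[[0,0,0],[0,0,0.1],1],[[0,0,0],[0,0,0.05],1],[[0,0,0],[0,0,0],1]]'; python3 -m crank '[[[0,0,0],[0,0,0],0.3],[[0,0,0],[0,0,0],0],[[0,0,0],[0,0,0],-0.5],[[0,0,0],[0,0,0],-1],[[0,0,0],[0,0,0],-1],[[0,0,0],[0,0,0],-1],[[0,0,0],[0,0,-0.5],-1],[[0,0,0],[0,0,-1],-1]]'; python3 -m crank '[[[0,0,0],[0,0,-3],-1],[[0,0,0],[0,0,-4],-1],[[0,0,0],[0,0,-4],-1],[[0,0,0],[0,0,-3],-1],[[0,0,0],[0,0,0],-1]]'; python3 w.py .504 .261 .03 .12;python3 d.py .64 .0815 .22 -159
```

```text
time_s: 6.45
tcp_pos: [0.5044, 0.2609, 0.0687]
eef_rot: [180.0, 0.1, -159.0]
contact_force: [-0.8, -0.7, 4.6]
gripper_width: 0.0472
gripper_force: 20.0
time_s: 7.25
tcp_pos: [0.5037, 0.2602, 0.0829]
eef_rot: [-180.0, -0.1, -159.0]
contact_force: [-0.7, -0.0, 0.1]
gripper_width: 0.0866
gripper_force: 0.0
time_s: 7.75
tcp_pos: [0.5061, 0.262, 0.2292]
eef_rot: [179.8, 0.5, -159.0]
contact_force: [-0.2, 0.8, -0.0]
gripper_width: 0.0875
gripper_force: 0.0
3305 z [0.0376 0.0921 0.0938] circle [0.505  0.261  0.0473]
t 7.8 tcp [0.505  0.2614 0.2265] rpy [ 179.9    0.3 -159. ] shift cm [ -6.16 -21.63   0.63] turn [ 0.1  0.3 -0. ] w 0.0881 F 0.0 [-0.7 -1.2 -0.3] j [  47.   11.  -15.    0.  -63. -116.]
```

Bottle placed: its top reads 94 mm, centred at (0.505,0.261). Next is the beaker. I'll turn to yaw −112 so the pads miss the spout.

```bash
python3 -m crank '[[[0,0,-5],[-0.4,-2,0],-1],[[0,0,-7.5],[0,-3,0],-1],[[0,0,-7.5],[0,-3,0],-1],[[0,0,-7.5],[0,-3,0],-1],[[0,0,-7.5],[0,-3,0],-1],[[0,0,-7],[0,-2,0],-1],[[0,0,-5],[0,-1,0],-1],[[0,0,0],[0,0,0],-1]]' 12; python3 d.py .64 .0815 .22 -112
```

```text
time_s: 8.6
tcp_pos: [0.6126, 0.1319, 0.2218]
eef_rot: [179.9, -0.1, -112.1]
contact_force: [-0.8, -0.0, -0.1]
gripper_width: 0.0879
gripper_force: 0.0
t 8.6 tcp [0.6126 0.1319 0.2218] rpy [ 1.799e+02 -1.000e-01 -1.121e+02] shift cm [ 3.65 -4.43  0.18] turn [ 0.1 -0.1 -0.1] w 0.0879 F 0.0 [-0.8 -0.  -0.1] j [ 30.  17.  -8.  -0. -65. -52.]
```

```bash
python3 -m crank '[[[0,0,0],[1.2,-1.5,0],-1],[[0,0,0],[1.4,-1.6,0],-1],[[0,0,0],[1,-1.3,0],-1],[[0,0,0],[0,0,0],-1],[[0,0,0],[0,0,0],-1]]' 12; python3 w.py .64 .0815 .03 .055;python3 w.py .64 .0815 .061 .08 pics/w3.png; python3 d.py .64 .0815 .044 -112
```

```text
time_s: 9.1
tcp_pos: [0.6392, 0.0831, 0.2227]
eef_rot: [180.0, -0.0, -112.1]
contact_force: [-0.8, -0.8, -0.8]
gripper_width: 0.0875
gripper_force: 0.0
860 z [0.0306 0.0433 0.0546] circle [0.6396 0.0801 0.0543]
875 z [0.0615 0.0642 0.0657] circle [0.6417 0.0833 0.0604]
t 9.2 tcp [0.6392 0.0837 0.223 ] rpy [ 180.     0.  -112.1] shift cm [ 0.17 -0.16 17.9 ] turn [ 0.   0.  -0.1] w 0.0877 F 0.0 [-0.2 -0.1 -0.5] j [ 25.  19.  -6.  -0. -66. -47.]
```

View pics/w3.png

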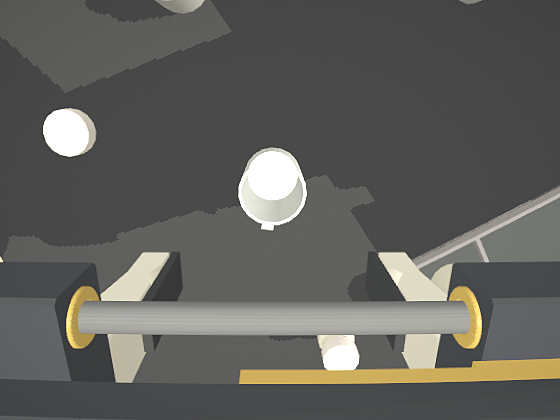

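The beaker is centred between the fingers at (272,190), with its spout at (267,226), square to the closing line. I'll descend and grip.

```bash
python3 -m crank '[[[0,0,0],[0.2,-0.2,2.5],-1],[[0,0,0],[0,0,4],-1],[[0,0,0],[0,0,4],-1],[[0,0,0],[0,0,3.5],-1],[[0,0,0],[0,0,2.2],-1],[[0,0,0],[0,0,1.1],-1],[[0,0,0],[0,0,0.5],-1],[[0,0,0],[0,0,0],-1]]' 12;python3 d.py .6402 .081 .044 -112; python3 -m crank '[[[0,0,0],[0,0,0],0],[[0,0,0],[0,0,0],0.2],[[0,0,0],[0,0,0],0.4],[[0,0,0],[0,0,0],0.6],[[0,0,0],[0,0,0],0.8],[[0,0,0],[0,0,0],1],[[0,0,0],[0,0,0],1],[[0,0,0],[0,0,0],1]]' 12; python3 d.py .4104 .2479 .048 -112
```

```text
time_s: 10.0
tcp_pos: [0.6409, 0.081, 0.0453]
eef_rot: [-180.0, 0.0, -112.0]
contact_force: [0.4, 0.3, 0.4]
gripper_width: 0.0873
gripper_force: 0.0
t 10.0 tcp [0.6409 0.081  0.0453] rpy [-180.    0. -112.] shift cm [0.02 0.06 0.13] turn [-0.  0. -0.] w 0.0873 F 0.0 [0.4 0.3 0.4] j [ 24.  29. -16.   0. -45. -46.]
time_s: 10.8
tcp_pos: [0.6408, 0.0806, 0.0455]
eef_rot: [-180.0, 0.0, -112.0]
contact_force: [-2.5, 0.5, 5.1]
gripper_width: 0.056
gripper_force: 12.0
t 10.8 tcp [0.6408 0.0806 0.0455] rpy [-180.    0. -112.] shift cm [-6.86 27.64 -0.26] turn [-0.  0. -0.] w 0.056 F 12.0 [-2.5  0.5  5.1] j [ 24.  29. -16.   0. -45. -46.]
```

```bash
python3 -m crank '[[[0,0,0],[0,0,-1],1],[[0,0,0],[0,0,-2.5],1],[[0,0,0],[0,0,-3],1],[[0,0,0],[0,0,-3],1],[[0,0,0],[0,0,-2],1],[[0,0,0],[0,0,-0.8],1],[[0,0,0],[-0.4,1.6,0],1],[[0,0,0],[-0.6,2.4,0],1]]'; python3 -m crank '[[[0,0,0],[-0.8,3.2,0],1],[[0,0,0],[-0.8,3.2,0],1],[[0,0,0],[-0.8,3.2,0],1],[[0,0,0],[-0.8,3.2,0],1],[[0,0,0],[-0.8,3.2,0],1],[[0,0,0],[-0.7,3,0],1],[[0,0,0],[-0.6,2.4,0],1],[[0,0,0],[-0.4,1.6,0],1]]';  python3 -m crank '[[[0,0,5],[0,0,0],1],[[0,0,8],[0,0,0],1],[[0,0,8.5],[0,0,0],1],[[0,0,8.5],[0,0,0],1],[[0,0,8.5],[0,0,0],1],[[0,0,8.5],[0,0,0],1],[[0,0,8],[0,0,0],1],[[0,0,5],[0,0,0],1]]'; python3 d.py .4104 .2479 .0495 -172
```

```text
time_s: 11.6
tcp_pos: [0.6065, 0.1046, 0.1668]
eef_rot: [179.9, -0.0, -112.1]
contact_force: [0.1, 0.7, -0.6]
gripper_width: 0.056
gripper_force: 12.0
time_s: 12.4
tcp_pos: [0.4131, 0.2441, 0.167]
eef_rot: [179.9, -0.1, -112.0]
contact_force: [-0.0, 0.1, 0.3]
gripper_width: 0.0562
gripper_force: 12.0
time_s: 13.2
tcp_pos: [0.4143, 0.2434, 0.1668]
eef_rot: [-179.9, -0.1, -172.4]
contact_force: [0.9, -0.4, -0.2]
gripper_width: 0.0562
gripper_force: 12.0
t 13.2 tcp [0.4143 0.2434 0.1668] rpy [-1.799e+02 -1.000e-01 -1.724e+02] shift cm [ 0.31  0.52 11.73] turn [-0.1 -0.1 -0.4] w 0.0562 F 12.0 [ 0.9 -0.4 -0.2] j [  54.    7.  -30.   -0.  -54. -136.]
```

```bash
python3 -m crank '[[[0,0,0],[0.3,0.5,0],1],[[0,0,0],[0,0,2],1],[[0,0,0],[0,0,3],1],[[0,0,0],[0,0,3],1],[[0,0,0],[0,0,2],1],[[0,0,0],[0,0,1],1],[[0,0,0],[0,0,0.4],1],[[0,0,0],[0,0,0.1],1]]';python3 -m crank '[[[0,0,0],[0,0,0.1],1],[[0,0,0],[0,0,0],1]]'; python3 d.py .4104 .2479 .0495 -172
```

```text
time_s: 14.0
tcp_pos: [0.4117, 0.2487, 0.053]
eef_rot: [-180.0, -0.0, -172.0]
contact_force: [0.2, 0.2, -0.5]
gripper_width: 0.0559
gripper_force: 12.0
time_s: 14.2
tcp_pos: [0.4122, 0.249, 0.0528]
eef_rot: [179.9, 0.1, -172.0]
contact_force: [-0.4, -0.1, -0.7]
gripper_width: 0.0559
gripper_force: 12.0
t 14.2 tcp [0.4122 0.249  0.0528] rpy [ 1.799e+02  1.000e-01 -1.720e+02] shift cm [ 0.19 -0.08  0.33] turn [ 0.1  0.1 -0. ] w 0.0559 F 12.0 [-0.4 -0.1 -0.7] j [  55.   16.  -37.    0.  -37. -137.]
```

```bash
python3 -m crank '[[[0,0,0],[0.1,0,0.1],1],[[0,0,0],[0,0,0.1],1],[[0,0,0],[0,0,0.1],1],[[0,0,0],[0,0,0],1],[[0,0,0],[0,0,0],1]]'; python3 d.py .4104 .2479 .0495 -172
```

```text
time_s: 14.7
tcp_pos: [0.411, 0.2485, 0.0494]
eef_rot: [180.0, 0.0, -172.0]
contact_force: [-2.1, 0.6, 5.0]
gripper_width: 0.0556
gripper_force: 12.0
t 14.7 tcp [0.411  0.2485 0.0494] rpy [ 180.    0. -172.] shift cm [ 0.07 -0.05 -0.01] turn [ 0.  0. -0.] w 0.0556 F 12.0 [-2.1  0.6  5. ] j [  55.   16.  -38.    0.  -36. -137.]
```

```bash
python3 -m crank '[[[0,0,0],[0,0,0],0.2],[[0,0,0],[0,0,0],-0.2],[[0,0,0],[0,0,0],-0.6],[[0,0,0],[0,0,0],-1],[[0,0,0],[0,0,0],-1],[[0,0,0],[0,0,0],-1],[[0,0,0],[0,0,-0.5],-1],[[0,0,0],[0,0,-1],-1]]'; python3 -m crank '[[[0,0,0],[0,0,-3],-1],[[0,0,0],[0,0,-4],-1],[[0,0,0],[0,0,-4],-1],[[0,0,0],[0,0,-4],-1],[[0,0,0],[0,0,-1],-1],[[0,0,0],[0,0,0],-1]]'; python3 w.py .411 .248 .055 .12 pics/w4.png;python3 d.py .4155 -.011 .2 -165
```

```text
time_s: 15.5
tcp_pos: [0.4106, 0.248, 0.064]
eef_rot: [-179.9, -0.1, -172.0]
contact_force: [-0.2, 0.3, -0.3]
gripper_width: 0.0872
gripper_force: 0.0
time_s: 16.1
tcp_pos: [0.4115, 0.2491, 0.2268]
eef_rot: [179.8, 0.2, -172.0]
contact_force: [-0.4, -0.4, 0.0]
gripper_width: 0.0877
gripper_force: 0.0
1270 z [0.0555 0.0677 0.0697] circle [0.4143 0.2483 0.0604]
t 16.15 tcp [0.4108 0.2485 0.2249] rpy [ 1.799e+02  1.000e-01 -1.721e+02] shift cm [  3.13 -25.77   2.44] turn [ 0.1  0.1 -7.1] w 0.0874 F 0.0 [ 1.3  0.3 -0.2] j [  55.    3.  -25.   -0.  -61. -137.]
```

View pics/w4.png

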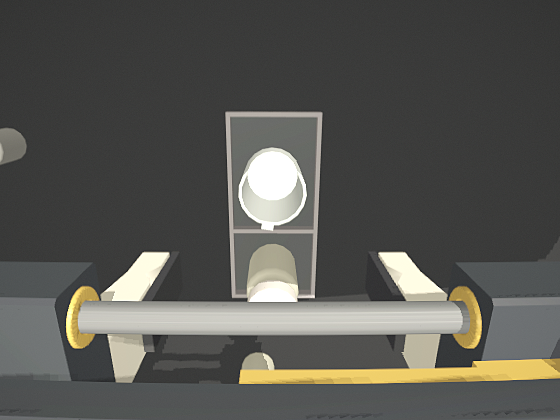

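Both items stand in the long tray: the beaker at (272,185) in the large compartment and the bottle at (272,275) in the small one. The small weight is next.

```bash
python3 -m crank '[[[0,0,0],[0.2,-2,0],-1],[[0,0,0],[0.4,-3.5,0],-1],[[0,0,0],[0.5,-4,0],-1],[[0,0,0],[0.5,-4,0],-1],[[0,0,0],[0.5,-4,0],-1],[[0,0,0],[0.5,-4,0],-1],[[0,0,0],[0.4,-2.8,0],-1],[[0,0,-7],[0.1,-1.4,0],-1]]' 30; python3 -m crank '[[[0,0,0],[0,0,0],-1],[[0,0,0],[0,0,0],-1]]';python3 w.py .4155 -.011 .044 .07;python3 w.py .4155 -.011 .01 .07;python3 d.py .4155 -.011 .03 -165
```

```text
time_s: 16.95
tcp_pos: [0.414, -0.0133, 0.2226]
eef_rot: [-180.0, -0.2, -165.1]
contact_force: [-0.3, 0.4, -0.2]
gripper_width: 0.0874
gripper_force: 0.0
time_s: 17.15
tcp_pos: [0.415, -0.011, 0.2231]
eef_rot: [-180.0, -0.1, -165.3]
contact_force: [-0.3, 0.2, -0.9]
gripper_width: 0.0878
gripper_force: 0.0
418 z [0.0468 0.0505 0.052 ] circle [ 0.4163 -0.0116  0.0198]
1084 z [0.0135 0.0355 0.0516] circle [ 0.4163 -0.0116  0.0324]
t 17.25 tcp [ 0.4154 -0.0102  0.2235] rpy [-1.800e+02 -1.000e-01 -1.651e+02] shift cm [-1.000e-02 -8.000e-02  1.935e+01] turn [-0.  -0.1 -0.1] w 0.0875 F 0.0 [-0.7 -0.7 -0.1] j [  26.   -4.  -32.   -0.  -61. -101.]
```

```bash
python3 -m crank '[[[0,0,0],[-0.05,-0.1,2.5],-1],[[0,0,0],[0,0,4],-1],[[0,0,0],[0,0,4],-1],[[0,0,0],[0,0,4],-1],[[0,0,0],[0,0,2.5],-1],[[0,0,0],[0,0,1.4],-1],[[0,0,0],[0,0,0.6],-1],[[0,0,0],[0,0,0.2],-1]]' 30;python3 -m crank '[[[0,0,0],[0,0,0],-0.5],[[0,0,0],[0,0,0],0],[[0,0,0],[0,0,0],0.3],[[0,0,0],[0,0,0],0.6],[[0,0,0],[0,0,0],0.8],[[0,0,0],[0,0,0],1],[[0,0,0],[0,0,0],1],[[0,0,0],[0,0,0],1]]' 30; python3 d.py .4788 -.231 .035 -165
```

```text
time_s: 18.05
tcp_pos: [0.4163, -0.0108, 0.0316]
eef_rot: [-180.0, -0.1, -165.0]
contact_force: [0.7, 0.1, -0.2]
gripper_width: 0.088
gripper_force: 0.0
time_s: 18.85
tcp_pos: [0.4165, -0.0113, 0.0321]
eef_rot: [180.0, 0.0, -165.0]
contact_force: [-0.4, 1.2, 1.6]
gripper_width: 0.0309
gripper_force: 30.0
t 18.85 tcp [ 0.4165 -0.0113  0.0321] rpy [ 180.    0. -165.] shift cm [ -0.34 -22.84  -0.29] turn [ 0.  0. -0.] w 0.0309 F 30.0 [-0.4  1.2  1.6] j [  26.   13.  -47.   -0.  -30. -101.]
```

```bash
python3 -m crank '[[[0,0,0],[0,0,-1],1],[[0,0,0],[0,0,-2.5],1],[[0,0,0],[0,0,-2.5],1],[[0,0,0],[0,-0.5,-1],1],[[0,0,0],[0,-1.5,0],1],[[0,0,0],[0,-2.5,0],1],[[0,0,0],[0,-3,0],1],[[0,0,0],[-0.3,-3,0],1]]'; python3 -m crank '[[[0,0,0],[0,-3,0],1],[[0,0,0],[0,-3,0],1],[[0,0,0],[0,-2.8,0],1],[[0,0,0],[0,-2,0],1],[[0,0,0],[0,-1.1,0],1],[[0,0,0],[0,-0.4,0],1],[[0,0,0],[0,0,0],1],[[0,0,0],[0,0,0],1]]'; python3 d.py .4788 -.231 .036 -165;  python3 w.py .4788 -.231 .002 .030 pics/w5.png
```

```text
time_s: 19.65
tcp_pos: [0.4459, -0.1131, 0.1014]
eef_rot: [180.0, -0.1, -165.0]
contact_force: [0.7, 0.7, -2.4]
gripper_width: 0.0314
gripper_force: 30.0
time_s: 20.45
tcp_pos: [0.4779, -0.2301, 0.1018]
eef_rot: [180.0, -0.0, -165.0]
contact_force: [-0.9, 0.6, -2.6]
gripper_width: 0.0314
gripper_force: 30.0
t 20.45 tcp [ 0.4779 -0.2301  0.1018] rpy [ 180.   -0. -165.] shift cm [-0.07 -0.11  6.58] turn [ 0. -0. -0.] w 0.0314 F 30.0 [-0.9  0.6 -2.6] j [ -5.  16. -29.  -0. -46. -70.]
10664 z [0.002  0.0028 0.013 ] circle [ 0.4788 -0.231   0.1001]
```

View pics/w5.png

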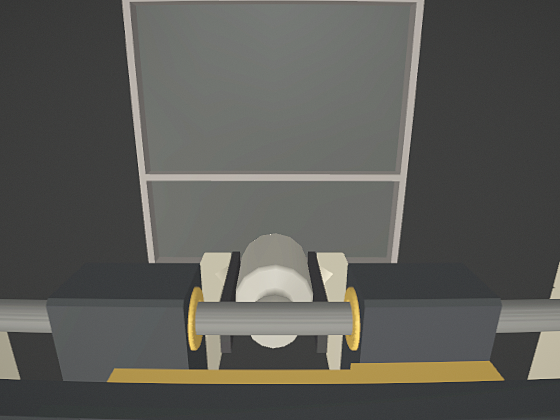

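Run:
```python
from plant import r
from h import *
from scipy.spatial.transform import Rotation as Ro
s=r.get_state();c=dict(r.capture("wrist"))
T=np.eye(4);T[:3,:3]=Ro.from_euler("xyz",s["eef_rot"],degrees=True).as_matrix();T[:3,3]=s["tcp_pos"]
c["world_from_camera"]=T@np.asarray(c["hand_eye"])
a=np.radians(15);R=np.array([[np.cos(a),-np.sin(a)],[np.sin(a),np.cos(a)]])
W=onplane(c,[(143,178),(407,178),(123,1),(422,1)],.014)[:,:2]
print(((W-[.4305,-.244])@R).round(4),"expect (20,-+80), (-80,-+82)")
```

```text
[[ 0.0198 -0.0788]
 [ 0.0198  0.0824]
 [-0.0784 -0.0803]
 [-0.0783  0.081 ]] expect (20,-+80), (-80,-+82)
```

```bash
python3 -m crank '[[[0,0,0],[0,-0.1,1.5],1],[[0,0,0],[0,0,2],1],[[0,0,0],[0,0,1.5],1],[[0,0,0],[0,0,0.7],1],[[0,0,0],[0,0,0.3],1],[[0,0,0],[0,0,0.2],1],[[0,0,0],[0,0,0.1],1],[[0,0,0],[0,0,0],1]]'; python3 d.py .4788 -.231 .036 -165
```

```text
time_s: 21.35
tcp_pos: [0.4788, -0.2317, 0.0395]
eef_rot: [-180.0, 0.0, -165.0]
contact_force: [-0.5, -1.1, -2.6]
gripper_width: 0.0314
gripper_force: 30.0
t 21.35 tcp [ 0.4788 -0.2317  0.0395] rpy [-180.    0. -165.] shift cm [-0.02  0.07  0.35] turn [-0.  0. -0.] w 0.0314 F 30.0 [-0.5 -1.1 -2.6] j [ -5.  21. -32.   0. -37. -70.]
```

```bash
python3 -m crank '[[[0,0,0],[0,0,0.1],1],[[0,0,0],[0,0,0.1],1],[[0,0,0],[0,0,0.1],1],[[0,0,0],[0,0,0],1],[[0,0,0],[0,0,0],1]]'; python3 d.py .4788 -.231 .036 -165
```

```text
time_s: 21.85
tcp_pos: [0.4786, -0.2318, 0.0361]
eef_rot: [-180.0, 0.0, -165.0]
contact_force: [-0.4, -0.4, -1.2]
gripper_width: 0.0308
gripper_force: 30.0
t 21.85 tcp [ 0.4786 -0.2318  0.0361] rpy [-180.    0. -165.] shift cm [-0.04  0.07  0.01] turn [-0.  0. -0.] w 0.0308 F 30.0 [-0.4 -0.4 -1.2] j [ -5.  21. -32.   0. -37. -70.]
```

```bash
python3 -m crank '[[[0,0,0],[0,0,0.06],1],[[0,0,0],[0,0,0],1],[[0,0,0],[0,0,0],0.4],[[0,0,0],[0,0,0],0.1],[[0,0,0],[0,0,0],-0.2],[[0,0,0],[0,0,0],-0.2],[[0,0,0],[0,0,0],-0.2],[[0,0,0],[0,0,-0.5],-0.2]]'; python3 -m crank '[[[0,0,0],[0,0,-1.5],-0.2],[[0,0,0],[0,0,-3],-0.5],[[0,0,0],[0,0,-4],-1],[[0,0,0],[0,0,-4],-1],[[0,0,0],[0,0,-4],-1],[[0,0,0],[0,0,-1],-1],[[0,0,0],[0,0,0],-1]]'; python3 w.py .479 -.231 .018 .07;python3 d.py .650 -.256 .2 -165
```

```text
time_s: 22.65
tcp_pos: [0.478, -0.2317, 0.04]
eef_rot: [180.0, -0.1, -165.0]
contact_force: [0.4, 0.3, 0.7]
gripper_width: 0.0521
gripper_force: 0.0
time_s: 23.35
tcp_pos: [0.4795, -0.2319, 0.2178]
eef_rot: [-179.9, 0.2, -165.0]
contact_force: [-0.1, 0.2, -0.4]
gripper_width: 0.0874
gripper_force: 0.0
1126 z [0.0217 0.0396 0.0556] circle [ 0.4782 -0.2321  0.0323]
t 23.4 tcp [ 0.4785 -0.2316  0.2159] rpy [-1.800e+02  1.000e-01 -1.651e+02] shift cm [-15.94  -6.78   1.62] turn [-0.   0.1 -0.1] w 0.0876 F 0.0 [ 0.4 -0.3  0.1] j [ -5.   9. -20.  -0. -61. -70.]
```

```bash
python3 -m crank '[[[0,0,0],[-2,-0.8,0],-1],[[0,0,0],[-3.4,-1.4,0],-1],[[0,0,0],[-3.6,-1.6,0],-1],[[0,0,0],[-3.4,-1.4,0],-1],[[0,0,0],[-2.5,-1,0],-1],[[0,0,-6],[-1,-0.5,0],-1],[[0,0,-8],[0,0,0],-1],[[0,0,-8],[0,0,0],-1]]' 15; python3 -m crank '[[[0,0,-8],[0,0,0],-1],[[0,0,-8],[0,0,0],-1],[[0,0,-7],[0,0,0],-1],[[0,0,0],[0,0,0],-1],[[0,0,0],[0,0,0],-1]]';python3 w.py .65 -.256 .04 .07 pics/w6.png;python3 d.py .650 -.256 .039 -120
```

```text
time_s: 24.2
tcp_pos: [0.6489, -0.2552, 0.2119]
eef_rot: [179.8, -0.2, -142.7]
contact_force: [-0.8, 0.1, -0.6]
gripper_width: 0.0876
gripper_force: 0.0
time_s: 24.7
tcp_pos: [0.6489, -0.2552, 0.2137]
eef_rot: [179.9, -0.0, -120.3]
contact_force: [-0.1, -0.7, -0.6]
gripper_width: 0.0875
gripper_force: 0.0
709 z [0.0405 0.046  0.0477] circle [ 0.6504 -0.256   0.0463]
t 24.75 tcp [ 0.649  -0.2553  0.2141] rpy [ 179.9   -0.  -120.2] shift cm [-0.   -0.15 17.51] turn [ 0.1 -0.  -0.2] w 0.0877 F 0.0 [ 0.6  0.3 -0.2] j [ -6.  24.   1.  -0. -67. -25.]
```

View pics/w6.png

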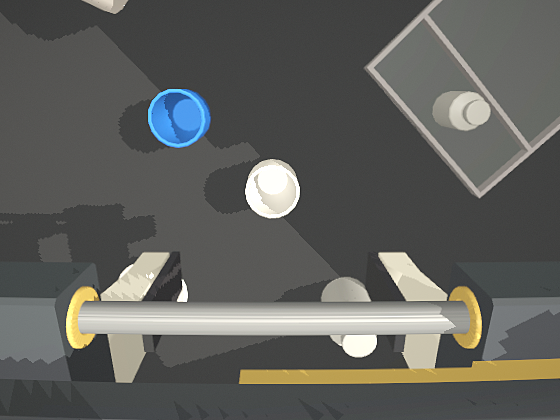

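The white crucible is centred at (272,190). The blue one at (179,118) is off the closing line, and the small weight stands in the narrower compartment at (462,110). I'll descend and grip.

```bash
python3 -m crank '[[[0,0,0],[0,-0.15,2.5],-1],[[0,0,0],[0,0,4],-1],[[0,0,0],[0,0,4],-1],[[0,0,0],[0,0,3.5],-1],[[0,0,0],[0,0,2],-1],[[0,0,0],[0,0,1],-1],[[0,0,0],[0,0,0.4],-1],[[0,0,0],[0,0,0.1],-1]]' 15;python3 -m crank '[[[0,0,0],[0,0,0],-0.5],[[0,0,0],[0,0,0],0],[[0,0,0],[0,0,0],0.3],[[0,0,0],[0,0,0],0.6],[[0,0,0],[0,0,0],0.8],[[0,0,0],[0,0,0],1],[[0,0,0],[0,0,0],1],[[0,0,0],[0,0,0],1]]' 15; python3 d.py .4015 -.2518 .043 -165
```

```text
time_s: 25.55
tcp_pos: [0.6512, -0.2563, 0.0409]
eef_rot: [-180.0, 0.0, -120.1]
contact_force: [-0.1, -0.5, 0.4]
gripper_width: 0.0871
gripper_force: 0.0
time_s: 26.35
tcp_pos: [0.6507, -0.2562, 0.0406]
eef_rot: [-180.0, -0.0, -120.0]
contact_force: [-1.6, 0.9, 0.9]
gripper_width: 0.0446
gripper_force: 15.0
t 26.35 tcp [ 0.6507 -0.2562  0.0406] rpy [-180.   -0. -120.] shift cm [12.1  21.79 -0.24] turn [-0. -0. 45.] w 0.0446 F 15.0 [-1.6  0.9  0.9] j [ -6.  33.  -9.   0. -48. -24.]
```

```bash
python3 -m crank '[[[0,0,0],[0,0,-1],1],[[0,0,0],[0,0,-2.5],1],[[0,0,0],[0,0,-3],1],[[0,0,0],[0,0,-2.5],1],[[0,0,5],[0,0,-1],1],[[0,0,8],[0,0,0],1],[[0,0,8],[0,0,0],1],[[0,0,8],[0,0,0],1]]'; python3 -m crank '[[[0,0,8],[0,0,0],1],[[0,0,8],[0,0,0],1],[[0,0,0],[1.5,0.4,0],1],[[0,0,0],[2.4,0.7,0],1],[[0,0,0],[3,0.9,0],1],[[0,0,0],[3,0.9,0],1],[[0,0,0],[3,0.9,0],1],[[0,0,0],[3,0.9,0],1]]';  python3 -m crank '[[[0,0,0],[3,0.8,0],1],[[0,0,0],[2.5,0.7,0],1],[[0,0,0],[1.5,0.4,0],1],[[0,0,0],[0.8,0.2,0],1],[[0,0,0],[0,0,0],1],[[0,0,0],[0,0,0],1]]';python3 d.py .4015 -.2518 .0446 -165
```

```text
time_s: 27.15
tcp_pos: [0.6508, -0.2562, 0.1413]
eef_rot: [-180.0, 0.0, -149.4]
contact_force: [0.1, 0.1, -0.7]
gripper_width: 0.0448
gripper_force: 15.0
time_s: 27.95
tcp_pos: [0.4838, -0.2518, 0.1411]
eef_rot: [-180.0, 0.0, -165.0]
contact_force: [-0.2, -0.2, -0.9]
gripper_width: 0.0447
gripper_force: 15.0
time_s: 28.55
tcp_pos: [0.4053, -0.2518, 0.1408]
eef_rot: [-180.0, 0.0, -165.0]
contact_force: [0.5, 0.6, -0.4]
gripper_width: 0.0443
gripper_force: 15.0
t 28.55 tcp [ 0.4053 -0.2518  0.1408] rpy [-180.    0. -165.] shift cm [0.38 0.11 9.62] turn [-0.  0. -0.] w 0.0443 F 15.0 [ 0.5  0.6 -0.4] j [ -8.   8. -32.   0. -49. -67.]
```

```bash
python3 -m crank '[[[0,0,0],[0.4,0.1,1],1],[[0,0,0],[0,0,2.5],1],[[0,0,0],[0,0,2.5],1],[[0,0,0],[0,0,1.8],1],[[0,0,0],[0,0,1],1],[[0,0,0],[0,0,0.4],1],[[0,0,0],[0,0,0.1],1],[[0,0,0],[0,0,0],1]]'; python3 d.py .4015 -.2518 .0446 -165
```

```text
time_s: 29.35
tcp_pos: [0.4006, -0.2518, 0.0478]
eef_rot: [-180.0, 0.0, -165.0]
contact_force: [-0.4, 0.6, -0.4]
gripper_width: 0.0449
gripper_force: 15.0
t 29.35 tcp [ 0.4006 -0.2518  0.0478] rpy [-180.    0. -165.] shift cm [-0.09 -0.02  0.32] turn [-0.  0. -0.] w 0.0449 F 15.0 [-0.4  0.6 -0.4] j [ -8.  16. -39.   0. -36. -67.]
```

```bash
python3 -m crank '[[[0,0,0],[0,0,0.1],1],[[0,0,0],[0,0,0.1],1],[[0,0,0],[0,0,0.1],1],[[0,0,0],[0,0,0.04],1],[[0,0,0],[0,0,0],1]]'; python3 d.py .4015 -.2518 .0446 -165
```

```text
time_s: 29.85
tcp_pos: [0.4003, -0.2517, 0.0445]
eef_rot: [-180.0, 0.0, -165.0]
contact_force: [-1.3, 1.0, 4.5]
gripper_width: 0.0449
gripper_force: 15.0
t 29.85 tcp [ 0.4003 -0.2517  0.0445] rpy [-180.    0. -165.] shift cm [-0.12 -0.04 -0.01] turn [-0.  0. -0.] w 0.0449 F 15.0 [-1.3  1.   4.5] j [ -8.  16. -39.   0. -35. -67.]
```

Contact with the floor, so I'll release, rise and check.

```bash
python3 -m crank '[[[0,0,0],[0,0,0],0.2],[[0,0,0],[0,0,0],0],[[0,0,0],[0,0,0],-0.3],[[0,0,0],[0,0,0],-0.6],[[0,0,0],[0,0,0],-0.6],[[0,0,0],[0,0,0],-0.6],[[0,0,0],[0,0,-0.5],-0.6],[[0,0,0],[0,0,-1],-0.6]]'; python3 -m crank '[[[0,0,0],[0,0,-3],-1],[[0,0,0],[0,0,-4],-1],[[0,0,0],[0,0,-4],-1],[[0,0,0],[0,0,-4],-1],[[0,0,0],[0,0,-2],-1],[[0,0,0],[0,0,0],-1],[[0,0,0],[0,0,0],-1]]'; python3 w.py .401 -.252 .04 .07
python3 - <<'E'
from plant import r
import cv2
c=r.capture("scene"); cv2.imwrite("pics/scene1.png",c["color"][:,:,::-1])
print(r.get_state()["time_s"])
E
```

```text
time_s: 30.65
tcp_pos: [0.3995, -0.2516, 0.059]
eef_rot: [180.0, -0.1, -165.0]
contact_force: [0.3, 0.1, -0.1]
gripper_width: 0.0701
gripper_force: 0.0
time_s: 31.35
tcp_pos: [0.4, -0.2516, 0.2299]
eef_rot: [-180.0, 0.1, -165.0]
contact_force: [0.1, 0.0, -0.2]
gripper_width: 0.0872
gripper_force: 0.0
767 z [0.0406 0.0499 0.0517] circle [ 0.4007 -0.2519  0.0461]
31.45
```

View pics/scene1.png

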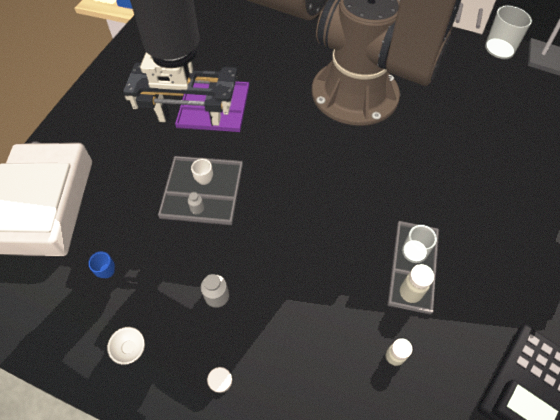

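The scene shows the crucible (202,171) and small weight (196,203) in the square tray, and the beaker (420,243) and tall bottle (417,283) in the long tray, all upright. The short bottle (399,351) and large weight (214,290) haven't moved. I'll hand it in.

```bash
python3 -c "from plant import r; print(r.close_job())"
```

```text
the job is handed in; nothing more can be done
None
```

Both kits are made up and the job is handed in at about 31 s; all four items stand upright in the compartments you named, and the short bottle and large weight were left where they were.

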